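# Tamp the stuck coins down the coin tube

### The arm

A 6-joint arm with a two-finger parallel gripper is mounted at the origin on a cart in front of the work surface, level with it; the furniture and walls round the work are solid. World frame = base frame: x ahead of the robot, y to its left, z up, the work surface at z = 0. Lengths are in mm, angles in rad, forces in N, time in s.
With the tool pointing down it reaches from about 275 to 1000 mm from the base axis. Payload 8.4 kg.
Tool frame: the origin (TCP) lies at the very end of the fingers, on their centre line; the grasp point (between the pads) lies r.hold_point_z behind it (r.hold_point_z is the distance from the TCP to the grasp point, in mm); x points along the fingers, z is the direction in which the jaws open and shut, and the axes are right-handed (so a half turn about x gives the same grasp; the last joint's range is limited). The gripper opens to 85 mm and grips with 20 to 120 N. Pads are 22 mm wide; open, the fingers measure 114 mm over their backs; the gripper's body (76 mm by 85 mm) begins 54 mm behind the grasp point. The pads swing forward as they close: fully open they stand 13 mm farther back than shut.
Start: joints at [-1.146, 0.353, 1.633, -0, 1.155, -0.002], TCP at [258.724, -568.937, 231.281] pointing down, gripper open.
Joint ranges: [-2.63, 2.63], [-0.92, 2.1], [0.06, 2.66], [-1.3, 4.44], [0, 2.69], [-3.02, 3.02]. Speed limits (rad/s): [2.22, 2.22, 2.79, 3.14, 3.14, 3.14].

### API

Orientations are given as [roll, pitch, yaw] about the fixed x, y, z axes, in that order (R = Rz(yaw) Ry(pitch) Rx(roll)).
In Python, from rig import r gives the robot as it stands.
- The arm moves only by the tool jog_arm, never from a script. Its argument "series" is a list of rows, each a list of 7 numbers: the turn, a rotation vector about the tool's x, y, z in degrees, then the shift along the tool's x, y, z in cm, then the opening, from 0 (shut) to 1 (fully open). In form: [[wx, wy, wz, tx, ty, tz, fingers], ...]. A call has 1 to 20 rows; each row shifts and turns the commanded pose from where the row before left it, along the tool's axes as they then stand; what a row does not reach is not made up. A row lasts 1/10 s, in which the tool goes at most 50 mm and 8.59 degrees, less where a joint would pass 70% of its speed; a pose out of reach is approached as far as the arm can. A call with a gripper value outside its range is refused whole. The fingers move at their own pace and stop on an object; "force" is the grip in N (left out, the last holds). Time passes only in rows, so rows that do not move let the fingers close. It gives the time, the measured TCP pose, the force and the opening at its end, in the units of the state.
- r.sense(): the state, without advancing time (a new reading comes with each control period).
- r.grab_frame(name): name is "scene" or "top" or "wrist"; returns (picture, depth): 400x640x3 uint8, red, green, blue; 400x640 float32, mm along the optical axis (not along the pixel's ray), 0 where there is no reading.
- r.get_calibration(name): a dict with "mtx" (3x3 intrinsics, pixels), "position" and "rotation" of the camera in the world; the wrist camera has in their place "mount" (4x4, takes a point from camera to tool coordinates, whose origin is the TCP and whose axes are the tool frame's). Camera axes: x right, y down, z forward; pixel columns grow to the right and rows downward; lengths in mm; the calibration is good to about 2 mm. A picture is of the moment at which its call begins: read the wrist's pose just before it. get_calibration takes no time and is no camera call.
- r.sign_off(): hands the job in, once; it reports no verdict.
The state is a dict: "clock": time; "qpos": joint angles; "qvel": joint speeds; "joint_efforts": joint torques, N m; "eef_pos": TCP position; "tcp_rot": TCP orientation; "contact_force": force on the tool from outside, world axes, zero at the start; "wrist_torque": the same for the moment, N m; "opening": opening from 0.0 (shut) to 1.0 (fully open).
Only numpy, scipy, OpenCV 4.12 (cv2) and the standard library are available. Lean on these libraries where they do the work, as an engineer would, in place of code of your own. Each camera call takes 0.05 s, during which the arm holds its last target.

### The job

The coins have stuck part way down the clear coin tube. Take the slim tamping rod out of its socket, push the coins with it all the way down until they sit firmly on the bottom of the tube, and leave the rod standing in the tube on top of them. The thick wooden pestle does not fit: leave it where it stands.

Things in the scene. Friction and masses are not known exactly. Their poses are not given: they have to be found in the camera images.
- tamper: Slim round tamping rod, 150 mm long, 0.12 kg, standing upright, foot down, in a steel socket (52 mm across, top 50 mm above the worktop, on a 90 mm square plate; the rod's foot stands 8 mm above the worktop, with 3 mm of play all round). Steel foot 28 mm in diameter and 16 mm high, steel shaft 18 mm in diameter, and at the top a wooden grip 26 mm in diameter from 95 to 150 mm above the foot. Origin: centre of the underside of the foot; z runs up along the rod to the grip.
- tube_mouth (a point): Centre of the open mouth of the clear upright coin tube, level with its rim, 114 mm above the worktop; z up. The mouth is 63 mm wide inside and narrows like a funnel over the first 20 mm to a bore of 40 mm, which goes straight down to the floor of the tube 100 mm below the mouth. The rim is 72 mm across outside. The tube stands on a fixed 100 mm square metal foot.
- coin_column (a joint): How far (m) the column of coins in the tube has slid down: starts anywhere from 0 to 0.015, 0.05 = resting on the bottom (hard stop). The column is 30 mm high and 37 mm in diameter; its flat top lies 20 mm + this value below the mouth, so 70 mm below it at the bottom. It is held by friction: pushing it takes about 5 N, it stays where it is left, and it does not move under the rod's weight.
- pestle: Thick solid wooden pestle standing free on the worktop, 54 mm in diameter at the foot, 150 mm tall, 0.3 kg. Origin: centre of its underside; z up. It is too thick for the tube and must not be disturbed. It and the rod's socket may change places.
Things that resemble listed ones, but are neither listed nor needed, are in the scene too. There is more than one size of the tamper; the one meant has the size given above.

How it is judged (in metres and radians):
On the way, in this order (a step that is already met when the one before it is completed fails the run):
1. the rod's foot is inside the tube, at least 10 mm below the mouth, with the coins still stuck (less than 35 mm down) (horizontal distance between tamper and tube_mouth below 0.02 m and z of tamper in the frame of tube_mouth below -0.01 m and value of joint coin_column below 0.035 m), for 0.04 s.
2. the coins are on the bottom (within 3 mm) with the rod's foot down on them (value of joint coin_column above 0.047 m and z of tamper in the frame of tube_mouth below -0.062 m), for 0.1 s.
At the end, for the whole second after the job is handed in: The coins rest on the bottom of the tube (within 3 mm), the slim rod stands foot down in the tube on top of them (foot at least 60 mm below the mouth and within 20 mm of the axis, leaning less than 17 degrees), released and at rest; the pestle still stands upright within 40 mm of where it was (value of joint coin_column above 0.047 m and horizontal distance between tamper and tube_mouth below 0.02 m and z of tamper in the frame of tube_mouth below -0.06 m and angle between tamper's own z axis and vertical below 0.3 rad and linear speed of tamper below 0.03 m/s and distance of pestle from where it was at the start of the episode below 0.04 m and angle between pestle's own z axis and vertical below 0.2 rad); the robot touches nothing.
It fails at once if the pestle is knocked over or moved by more than 40 mm (distance of pestle from where it was at the start of the episode above 0.04 m or angle between pestle's own z axis and vertical above 0.5 rad).
It also fails if it takes over 48 s, if anything falls off the work surface, if the arm or the gripper's body presses on something with over 40 N, if the wrist force passes 120 N, or if a joint passes its speed limit or range.

## Working session

There is one attempt and no reset: what is moved stays moved. The work goes in short steps, Python scripts to look and compute and a tool call to move; the robot and the scene stay as the last step left them, time stands still between calls to the robot, and variables do not carry over. Pictures are saved under pics/ and viewed, and the job is handed in when it is done.

Besides the shell and the picture viewer there is one more tool, called after "Emit:" as a command line: name --pt "numbers of a row" for each row, then --argument value for the rest. jog_arm: Moves the arm, as the interface text tells. Its arguments: {"type":"object","properties":{"series":{"type":"array"},"force":{"type":"number"}},"required":["series"]}

```bash
ls; mkdir -p pics
python3 - <<'E'
from rig import r
import cv2,numpy as np
print(r.sense(), r.hold_point_z)
for n in ("scene","top"):
    p,d=r.grab_frame(n); cv2.imwrite(f"pics/{n}0.png",p[:,:,::-1]); np.save(f"pics/{n}0.npy",d); np.save(f"pics/{n}0_rgb.npy",p)
    print(n,r.get_calibration(n))
print(r.get_calibration("wrist"))
E
```

```text
pics
{'clock': 0.0, 'qpos': array([-1.14639235e+00,  3.53644990e-01,  1.63415641e+00,  1.82348674e-05,
        1.15520061e+00, -2.42146110e-03]), 'qvel': array([-4.33373238e-05, -3.52204904e-04,  5.36494388e-04,  2.98776800e-05,
       -9.29036938e-04,  5.18590022e-04]), 'joint_efforts': array([-7.11791381e-04, -6.05263138e+01, -3.42067194e+01, -2.36354573e-06,
        9.59174184e-03, -1.43004661e-05]), 'eef_pos': array([ 258.53090381, -568.48498322,  230.55412516]), 'tcp_rot': array([3.12734204, 1.56938687, 1.98336378]), 'contact_force': array([0.5492154 , 0.62925933, 0.26672338]), 'wrist_torque': array([-0.03153394,  0.06850668,  0.00576931]), 'opening': 0.9981294745595564} 18.700000000000003
scene {'mtx': array([[464.28150329,   0.        , 323.58062612],
       [  0.        , 464.28150329, 201.09828767],
       [  0.        ,   0.        ,   1.        ]]), 'position': array([ 991.1903066 ,  350.29905396, 1010.97368638]), 'rotation': array([-2.60230714, -0.01363794,  2.0097432 ])}
top {'mtx': array([[433.36515119,   0.        , 317.81973724],
       [  0.        , 433.36515119, 201.30045901],
       [  0.        ,   0.        ,   1.        ]]), 'position': array([ 301.60957616,  127.23495676, 1001.349358  ]), 'rotation': array([-2.92768892e+00, -2.88249971e-03, -1.59928230e+00])}
{'mtx': array([[341.736302  ,   0.        , 321.64233159],
       [  0.        , 341.736302  , 198.51741736],
       [  0.        ,   0.        ,   1.        ]]), 'mount': array([[ 2.60087939e-04, -2.92763335e-01,  9.56184900e-01,
        -1.43120269e+02],
       [ 3.50554904e-04, -9.56184846e-01, -2.92763414e-01,
         7.48253252e+01],
       [ 9.99999905e-01,  4.11339538e-04, -1.46062523e-04,
        -1.02681500e+00],
       [ 0.00000000e+00,  0.00000000e+00,  0.00000000e+00,
         1.00000000e+00]])}
```

View pics/scene0.png

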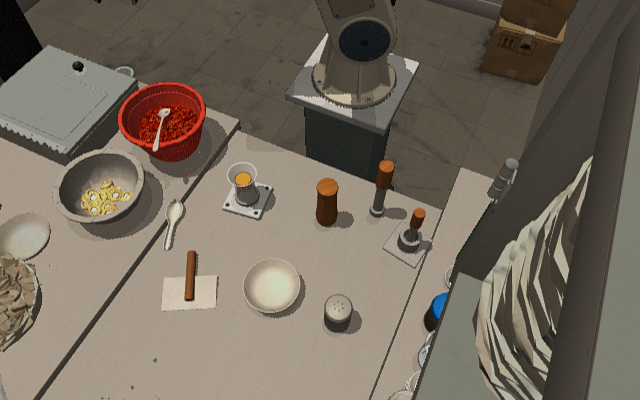

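View pics/top0.png

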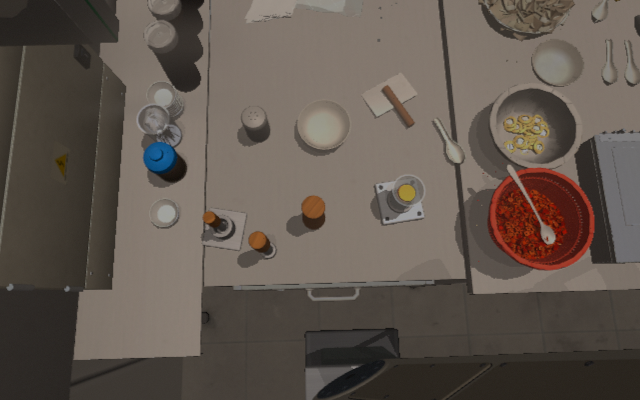

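The scene view shows the socketed rod at (417,220), a taller free-standing decoy rod at (385,175), the pestle at (327,200) and the tube at (243,180). In the top view they are at (212,220), (262,243), (313,210) and (406,193). I'll enlarge those areas and measure.

```bash
cat > h.py <<'E'
import numpy as np
from scipy.spatial.transform import Rotation as Ro
def cam(c,s=None):
    if "mount" in c:
        T=np.eye(4);T[:3,:3]=Ro.from_euler('xyz',s["tcp_rot"]).as_matrix();T[:3,3]=s["eef_pos"]
        return T@c["mount"]
    T=np.eye(4);T[:3,:3]=Ro.from_euler('xyz',c["rotation"]).as_matrix();T[:3,3]=c["position"];return T
def ray(c,T,u,v):
    K=c["mtx"];return T[:3,:3]@np.array([(u-K[0,2])/K[0,0],(v-K[1,2])/K[1,1],1.])
def onplane(c,T,u,v,z):
    d=ray(c,T,u,v);return T[:3,3]+d*(z-T[2,3])/d[2]
def cloud(c,T,D):
    K=c["mtx"];v,u=np.mgrid[:D.shape[0],:D.shape[1]]
    P=np.stack([(u-K[0,2])/K[0,0]*D,(v-K[1,2])/K[1,1]*D,D],-1)
    return P@T[:3,:3].T+T[:3,3]
def proj(c,T,p):
    q=T[:3,:3].T@(np.asarray(p,float)-T[:3,3]);q=c["mtx"]@q;return q[:2]/q[2]
E
python3 - <<'E'
from rig import r
from h import *
import cv2
for n,bx in (("scene",(210,140,460,280)),("top",(190,160,440,270))):
    rgb=np.load(f"pics/{n}0_rgb.npy");D=np.load(f"pics/{n}0.npy");c=r.get_calibration(n);T=cam(c)
    x0,y0,x1,y1=bx
    cv2.imwrite(f"pics/{n}_crop.png",cv2.resize(rgb[y0:y1,x0:x1,::-1],None,fx=3.2,fy=3.2,interpolation=cv2.INTER_CUBIC))
    P=cloud(c,T,D)
    hsv=cv2.cvtColor(rgb,cv2.COLOR_RGB2HSV)
    m=((hsv[...,0]<16)&(hsv[...,1]>140)&(hsv[...,2]>60)).astype(np.uint8)
    k,l,st,ce=cv2.connectedComponentsWithStats(m)
    for i in range(1,k):
        if st[i,4]<40: continue
        q=P[l==i]; zt=np.percentile(q[:,2],95); t=q[q[:,2]>zt-6]
        print(n,ce[i].round(),st[i],"ztop",zt.round(),"top xy",np.median(t,0).round(1),t[:,:2].min(0).round(),t[:,:2].max(0).round())
E
```

```text
scene [164. 119.] [ 118   81   88   81 5034] ztop 125.0 top xy [ 455.  -333.   123.8] [ 342. -446.] [991. 350.]
scene [384. 169.] [376 160  18  28 231] ztop 201.0 top xy [409.9 237.2 198.6] [392. 221.] [991. 350.]
scene [327. 187.] [317 178  21  19 318] ztop 149.0 top xy [481.  132.2 146.5] [456. 109.] [503. 154.]
scene [319. 209.] [316 198   8  24 128] ztop 116.0 top xy [500.7 126.9 116.1] [499. 121.] [991. 350.]
scene [419. 213.] [414 208  11  10  92] ztop 160.0 top xy [462.9 338.6 157.6] [449. 327.] [474. 350.]
scene [190. 275.] [185 251  10  49 365] ztop 21.0 top xy [758.7 -78.7  18. ] [ 700. -117.] [991. 350.]
top [541. 219.] [ 488  168  107  102 7937] ztop 126.0 top xy [ 435.  -345.5  124.3] [ 302. -448.] [552. 127.]
top [313. 207.] [302 196  23  23 422] ztop 149.0 top xy [475.7 129.7 146.1] [302. 107.] [499. 152.]
top [209. 217.] [203 212  13  12 121] ztop 159.0 top xy [459.  335.7 156.8] [302. 127.] [470. 348.]
top [257. 240.] [249 232  18  17 244] ztop 201.0 top xy [405.5 234.9 198.2] [302. 127.] [421. 250.]
```

Run:
```python
from rig import r
from h import *
for n,pts in (("top",[(210,216),(259,240),(313,203),(408,190),(222,229)]),("scene",[(418,212),(386,165),(327,186),(242,174)])):
    D=np.load(f"pics/{n}0.npy");c=r.get_calibration(n);T=cam(c);P=cloud(c,T,D)
    for u,v in pts: print(n,u,v,P[v,u].round(1))
```

```text
top 210 216 [461.  333.4 157.6]
top 259 240 [405.2 231.3 199.3]
top 313 203 [484.  129.3 146. ]
top 408 190 [518.1 -76.1  93.7]
top 222 229 [451.5 332.8  48.4]
scene 418 212 [460.7 335.6 155.9]
scene 386 165 [406.9 236.  198.7]
scene 327 186 [479.7 131.5 147.2]
scene 242 174 [504.  -79.4  92.2]
```

View pics/scene_crop.png

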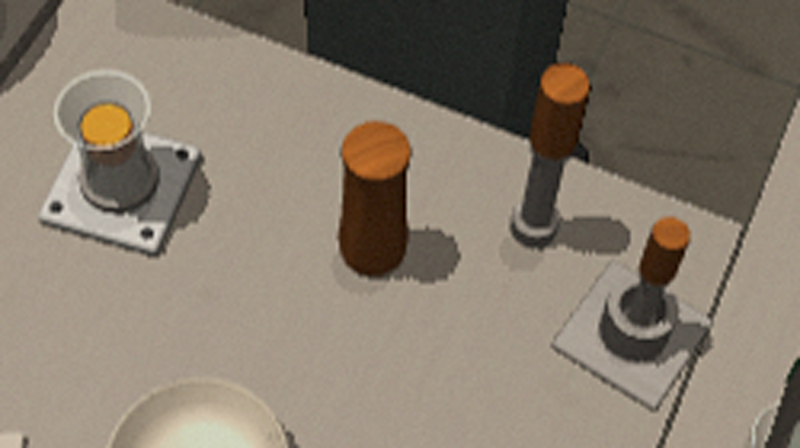

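View pics/top_crop.png

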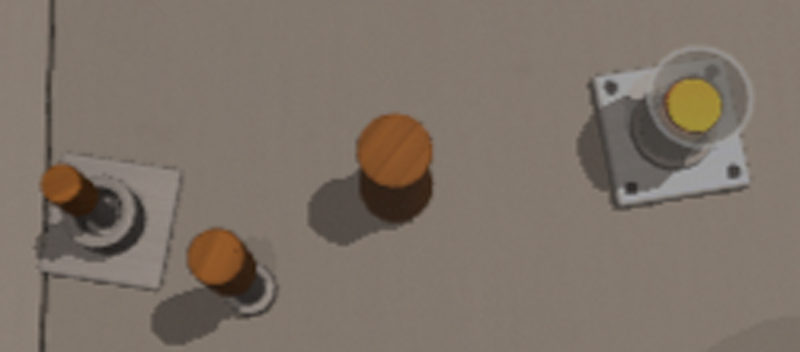

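The tube's rim is at about crop (699,98) in the top view and (103,110) in the scene view. The rod's grip top is at crop (62,183) in the top view. Next I'll fit these with ellipses and work out the tool axes.

Run:
```python
from rig import r
from h import *
import cv2
s=r.sense();R=Ro.from_euler('xyz',s["tcp_rot"]).as_matrix();print(R.round(4))
# tube rim guess, projected circle check by eye-picked extents; foot circle etc.
c1=r.get_calibration("top");T1=cam(c1);c2=r.get_calibration("scene");T2=cam(c2)
def fitblob(n,sel,box):
    rgb=np.load(f"pics/{n}0_rgb.npy");hsv=cv2.cvtColor(rgb,cv2.COLOR_RGB2HSV)
    x0,y0,x1,y1=box;m=np.zeros(hsv.shape[:2],np.uint8);m[y0:y1,x0:x1]=sel(hsv[y0:y1,x0:x1])
    c=max(cv2.findContours(m,0,1)[0],key=cv2.contourArea)
    return cv2.fitEllipse(c),cv2.contourArea(c)
yel=lambda h:((h[...,0]>12)&(h[...,0]<32)&(h[...,1]>140)&(h[...,2]>110)).astype(np.uint8)
for n,c,T,b in (("top",c1,T1,(380,170,430,220)),("scene",c2,T2,(220,155,270,205))):
    e,a=fitblob(n,yel,b);print(n,"coin",e,[onplane(c,T,*e[0],z)[:2].round(1) for z in (94,86,79)])
for n,c,T,uv in (("top",c1,T1,(408.4,190.6)),("scene",c2,T2,(242.2,174.4))):
    print(n,"rim",onplane(c,T,*uv,114).round(1))
for n,c,T,uv in (("top",c1,T1,(209.4,217)),("scene",c2,T2,(419,213))):
    print(n,"rodtop",onplane(c,T,*uv,158).round(1))
# socket ring from crops
for n,c,T,uv in (("top",c1,T1,(190+103/3.2,160+210/3.2)),("scene",c2,T2,(210+642/3.2,140+308/3.2))):
    print(n,"socket",onplane(c,T,*uv,50).round(1))
```

```text
[[-5.000e-04  9.103e-01  4.139e-01]
 [ 1.200e-03  4.139e-01 -9.103e-01]
 [-1.000e+00 -0.000e+00 -1.300e-03]]
top coin ((406.2172546386719, 192.42893981933594), (15.162508010864258, 16.466787338256836), 121.41058349609375) [array([512.8, -71.8]), array([514.7, -73.6]), array([516.3, -75.1])]
scene coin ((242.68896484375, 178.5179901123047), (11.478446960449219, 15.028438568115234), 79.93819427490234) [array([515.5, -70.5]), array([511.3, -74.2]), array([507.7, -77.4])]
top rim [512.  -72.3 114. ]
scene rim [516.4 -68.2 114. ]
top rodtop [458.9 334.5 158. ]
scene rodtop [463.4 338.4 158. ]
top socket [458.8 332.2  50. ]
scene socket [463.7 339.7  50. ]
```

Emit:
jog_arm --pt "0 0 0 -0.3 3.1 -2.5 1" --pt "0 0 0 -0.3 3.1 -2.5 1" --pt "0 0 0 -0.3 3.1 -2.5 1" --pt "0 0 0 -0.3 3.1 -2.5 1" --pt "0 0 0 -0.3 3.1 -2.5 1" --pt "0 0 0 -0.3 3.1 -2.5 1" --pt "0 0 0 -0.3 3.1 -2.5 1" --pt "0 0 0 -0.3 3.1 -2.5 1" --pt "0 0 0 -0.3 3.1 -2.5 1" --pt "0 0 0 -0.3 3.1 -2.5 1" --pt "0 0 0 0 3.2 -2.4 1" --pt "0 0 0 0 3.2 -2.4 1" --pt "0 0 0 0 3.2 -2.4 1" --pt "0 0 0 0 3.2 -2.4 1" --pt "0 0 0 0 0 0 1" --pt "0 0 0 0 0 0 1"

```text
clock: 1.7
eef_pos: [514.1, -72.0, 260.9]
tcp_rot: [-1.836, 1.57, -2.978]
contact_force: [0.3, -0.7, -0.2]
opening: 1.002
```

```bash
cat > w.py <<'E'
import sys
from rig import r
from h import *
import cv2
n=sys.argv[1];c=r.get_calibration("wrist");s=r.sense();p,D=r.grab_frame("wrist");T=cam(c,s)
cv2.imwrite(f"pics/{n}.png",p[:,:,::-1]);np.savez(f"pics/{n}.npz",p=p,D=D,T=T)
print(s["clock"],s["eef_pos"].round(1),s["tcp_rot"].round(4),s["qpos"].round(3),s["contact_force"].round(1))
E
python3 w.py w1
```

```text
1.7 [514.1 -72.  260.9] [-1.8364  1.5697 -2.9782] [-0.142  0.159  1.824 -0.     1.16   1.   ] [ 0.3 -0.7 -0.2]
```

View pics/w1.png

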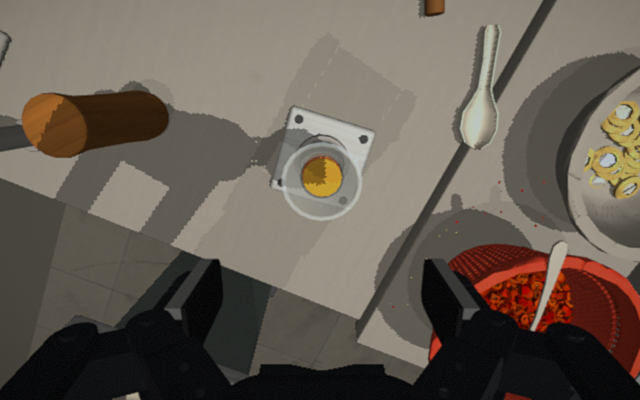

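The wrist picture shows the rim centred near (322,180), about 80 px across, with the coins at (322,177). The funnel is clear between the fingers.

Run:
```python
from rig import r
from h import *
import cv2
c=r.get_calibration("wrist");z=np.load("pics/w1.npz");p,T=z["p"],z["T"]
cv2.imwrite("pics/w1c.png",cv2.resize(p[90:240,262:392,::-1],None,fx=4,fy=4,interpolation=cv2.INTER_CUBIC))
h=cv2.cvtColor(p,cv2.COLOR_RGB2HSV)
m=((h[...,0]>10)&(h[...,0]<35)&(h[...,1]>150)&(h[...,2]>60)).astype(np.uint8);m[:130]=0;m[220:]=0;m[:,:290]=0;m[:,360:]=0
k=max(cv2.findContours(m,0,1)[0],key=cv2.contourArea);e=cv2.fitEllipse(k);print(e)
for zz in (94,90,86,79):
    q=onplane(c,T,*e[0],zz);print(zz,q.round(1),"diam",e[1][1]/341.7*np.linalg.norm(q-T[:3,3])*.99)
for uv in ((321.5,180),(322,181)): print(onplane(c,T,*uv,114).round(1))
a=np.linspace(0,6.28,60)
for ctr in ((514,-71),):
  pp=np.array([proj(c,T,[ctr[0]+36*np.cos(t),ctr[1]+36*np.sin(t),114]) for t in a]);print(pp.min(0),pp.max(0))
```

```text
((321.72088623046875, 176.34262084960938), (37.947235107421875, 38.27785873413086), 73.13087463378906)
94 [514.8 -70.5  94. ] diam 35.32516236638487
90 [514.  -70.9  90. ] diam 35.78112837099666
86 [513.1 -71.3  86. ] diam 36.23709437560845
79 [511.6 -72.   79. ] diam 37.03503488367905
[516.1 -69.7 114. ]
[515.4 -70.5 114. ]
[280.73958541 141.35594304] [362.99625797 221.18601368]
```

View pics/w1c.png

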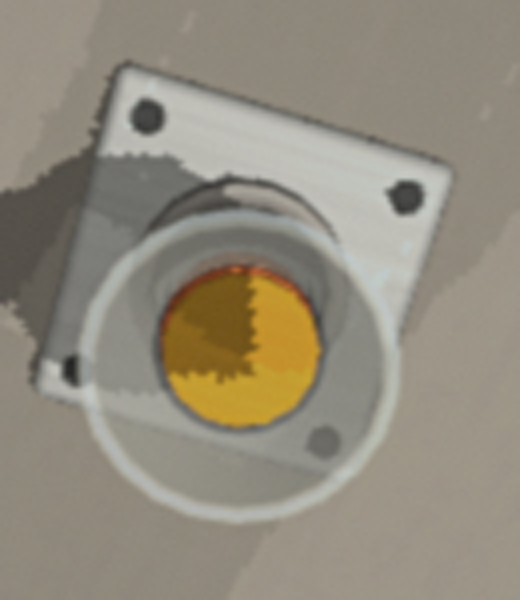

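The predicted rim for (514,-71) spans 280.7–363.0 by 141.4–221.2. The observed rim spans 281.8–362 by 142–221, so the tube is at (514,-71). Now I'll move over the rod.

Emit:
jog_arm --pt "0 0 0 -0.2 1.2 -3.9 1" --pt "0 0 0 -0.2 1.2 -3.9 1" --pt "0 0 0 -0.2 1.2 -3.9 1" --pt "0 0 0 -0.2 1.2 -3.9 1" --pt "0 0 0 -0.2 1.2 -3.9 1" --pt "0 0 0 0 1.2 -3.9 1" --pt "0 0 0 0 1.2 -3.9 1" --pt "0 0 0 0 1.2 -3.9 1" --pt "0 0 0 0 1.2 -3.9 1" --pt "0 0 0 0 1.2 -4.2 1" --pt "0 0 0 0 0 0 1" --pt "0 0 0 0 0 0 1"

```text
clock: 2.95
eef_pos: [460.8, 334.0, 270.9]
tcp_rot: [-0.886, 1.57, -2.029]
contact_force: [0.4, -0.1, -0.5]
opening: 1.001
```

```bash
python3 w.py w2
```

```text
2.95 [460.8 334.  270.9] [-0.8856  1.5696 -2.0291] [ 6.250e-01  2.310e-01  1.711e+00 -1.000e-03  1.201e+00  1.769e+00] [ 0.4 -0.1 -0.5]
```

View pics/w2.png

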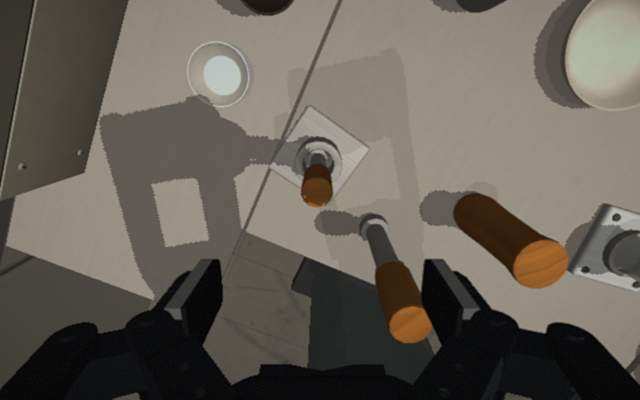

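The wrist picture shows the socketed rod's grip top near (316,193). The decoy is at (410,322), off to tool -y, and the pestle is at (540,262). I'll measure the rod top.

Run:
```python
from rig import r
from h import *
import cv2
c=r.get_calibration("wrist");z=np.load("pics/w2.npz");p,T=z["p"],z["T"]
x0,y0=270,110
cv2.imwrite("pics/w2c.png",cv2.resize(p[y0:220,x0:380,::-1],None,fx=5,fy=5,interpolation=cv2.INTER_CUBIC))
R=T[:3,:3]@np.linalg.inv(c["mount"][:3,:3])
print(R.round(3))
a=np.linspace(0,6.28,60)
im=cv2.imread("pics/w2c.png")
for ctr,rad,zz in (((461,336),13,158),((461,336),26,50)):
  pp=np.array([proj(c,T,[ctr[0]+rad*np.cos(t),ctr[1]+rad*np.sin(t),zz]) for t in a]);print(pp.min(0),pp.max(0))
  cv2.polylines(im,[((pp-[x0,y0]+.5)*5).astype(int)],True,(0,255,0),1)
cv2.imwrite("pics/w2d.png",im)
```

```text
[[-0.001  0.91   0.414]
 [-0.001  0.414 -0.91 ]
 [-1.    -0.001  0.001]]
[304.07197215 176.51412609] [337.39940341 208.54894763]
[296.92417723 140.89026137] [344.95391727 188.22029908]
```

View pics/w2d.png

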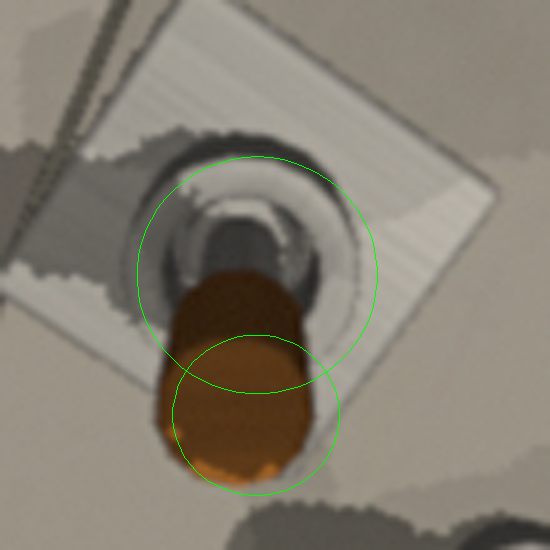

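Run:
```python
from rig import r
from h import *
c=r.get_calibration("wrist");z=np.load("pics/w2.npz");T=z["T"]
for uv,zz in (((316.3,190.7),158),((319,164),50)):
    q=onplane(c,T,*uv,zz); d=q-np.array([460.8,334,270.9]); R=T[:3,:3]@np.linalg.inv(c["mount"][:3,:3]); print(q.round(1),(R.T@d).round(1))
```

```text
[461.1 339.8 158. ] [112.9   2.8  -5.3]
[461.2 338.4  50. ] [220.9   2.4  -4. ]
```

Emit:
jog_arm --pt "0 0 0 2 0.2 -0.4 1" --pt "0 0 0 3 0 0 1" --pt "0 0 0 3 0 0 1" --pt "0 0 0 3 0 0 1" --pt "0 0 0 2.5 0 0 1" --pt "0 0 0 1.5 0 0 1" --pt "0 0 0 0.8 0 0 1" --pt "0 0 0 0 0 0 1" --pt "0 0 0 0 0 0 1"

```text
clock: 3.9
eef_pos: [461.6, 338.7, 114.1]
tcp_rot: [1.676, 1.57, 0.531]
contact_force: [-0.6, -0.2, 0.2]
opening: 1.0
```

```bash
python3 w.py w3
```

```text
3.9 [461.6 338.7 114.1] [1.6756 1.5699 0.5306] [ 0.63   0.41   1.846 -0.     0.885  1.776] [-0.6 -0.2  0.2]
```

View pics/w3.png

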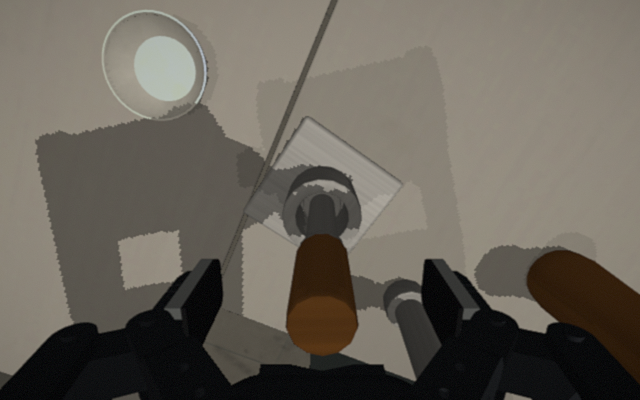

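The rod top is at about (322,325), centred between the pads at (205–220, 425–440). I'll check the offset along the pads.

Run:
```python
from rig import r
from h import *
c=r.get_calibration("wrist");z=np.load("pics/w3.npz");T=z["T"]
R=T[:3,:3]@np.linalg.inv(c["mount"][:3,:3])
for uv,zz in (((322,325),158),((322,205),50)):
    q=onplane(c,T,*uv,zz); print(q.round(1),(R.T@(q-[461.6,338.7,114.1])).round(1))
```

```text
[460.5 339.2 158. ] [-43.9  -0.8  -0.9]
[467.8 342.4  50. ] [64.1  7.1 -0.9]
```

Emit:
jog_arm --pt "0 0 0 0.2 0 0 1" --pt "0 0 0 0 0 0 0.6" --pt "0 0 0 0 0 0 0.4" --pt "0 0 0 0 0 0 0.3" --pt "0 0 0 0 0 0 0.2" --pt "0 0 0 0 0 0 0.1" --pt "0 0 0 0 0 0 0" --pt "0 0 0 0 0 0 0" --pt "0 0 0 0 0 0 0" --pt "0 0 0 0 0 0 0" --force 45

```text
clock: 4.95
eef_pos: [461.1, 339.3, 111.5]
tcp_rot: [1.563, 1.571, 0.419]
contact_force: [0.0, -1.5, 4.4]
opening: 0.296
```

```bash
python3 w.py w4
```

```text
4.95 [461.1 339.3 111.5] [1.5627 1.5705 0.4187] [ 0.632  0.414  1.847 -0.     0.88   1.776] [ 0.  -1.5  4.4]
```

View pics/w4.png

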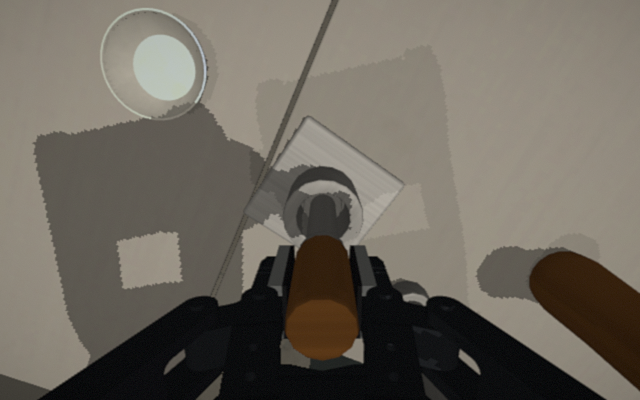

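The pads are closed on the grip at an opening of 0.296 (about 25 mm), which matches its 26 mm. Now I'll lift.

Emit:
jog_arm --pt "0 0 0 -0.5 0 0 0" --pt "0 0 0 -1 0 0 0" --pt "0 0 0 -1.5 0 0 0" --pt "0 0 0 -2 0 0 0" --pt "0 0 0 -3 0 0 0" --pt "0 0 0 -3 0 0 0" --pt "0 0 0 -3 0 0 0" --pt "0 0 0 -3 0 0 0" --pt "0 0 0 -1.5 0 0 0" --pt "0 0 0 0 0 0 0" --pt "0 0 0 0 0 0 0"

```text
clock: 6.1
eef_pos: [460.6, 339.1, 296.1]
tcp_rot: [-1.898, 1.571, -3.042]
contact_force: [0.7, 0.7, -1.6]
opening: 0.297
```

```bash
python3 w.py w5
python3 - <<'E'
from rig import r
import cv2,numpy as np
for n in ("scene","top"):
    p,d=r.grab_frame(n); cv2.imwrite(f"pics/{n}5.png",p[:,:,::-1]);np.savez(f"pics/{n}5.npz",p=p,D=d)
E
```

```text
6.1 [460.6 339.1 296.1] [-1.8981  1.5706 -3.042 ] [0.632 0.214 1.675 0.    1.252 1.776] [ 0.7  0.7 -1.6]
```

View pics/w5.png

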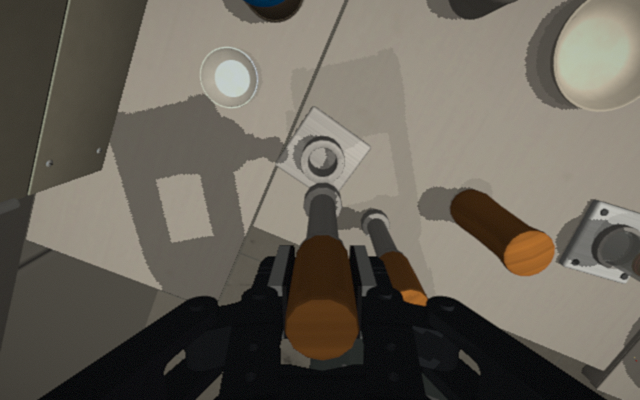

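View pics/scene5.png

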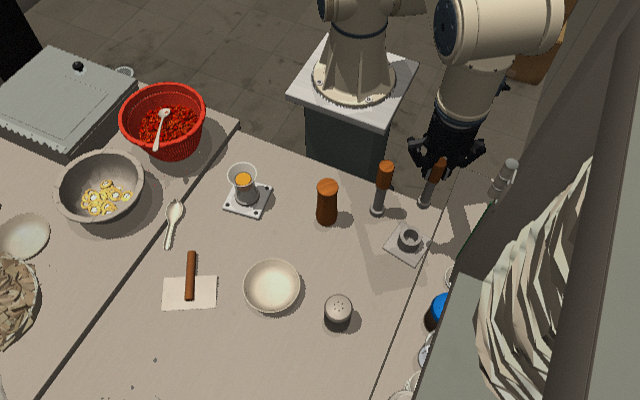

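The rod is out of its socket and held. Its foot is at about (322,198) in the wrist view. I'll measure the foot's position in the tool frame.

Run:
```python
from rig import r
from h import *
import cv2
c=r.get_calibration("wrist");z=np.load("pics/w5.npz");p=z["p"];M=np.array(c["mount"])
x0,y0=270,160
im=cv2.resize(p[y0:300,x0:380,::-1],None,fx=4,fy=4,interpolation=cv2.INTER_CUBIC)
a=np.linspace(0,6.28,60)
for (X,rad) in ((103.5,14),(87.5,14)):
  pp=np.array([proj(c,M,[X,rad*np.cos(t),rad*np.sin(t)]) for t in a]);print(X,pp.min(0),pp.max(0))
  cv2.polylines(im,[((pp-[x0,y0]+.5)*4).astype(int)],True,(0,255,0),1)
cv2.imwrite("pics/w5d.png",im)
```

```text
103.5 [304.504696   179.59691454] [341.60242795 215.11124432]
87.5 [303.41785591 185.09909183] [342.8557003  222.63462643]
```

View pics/w5d.png

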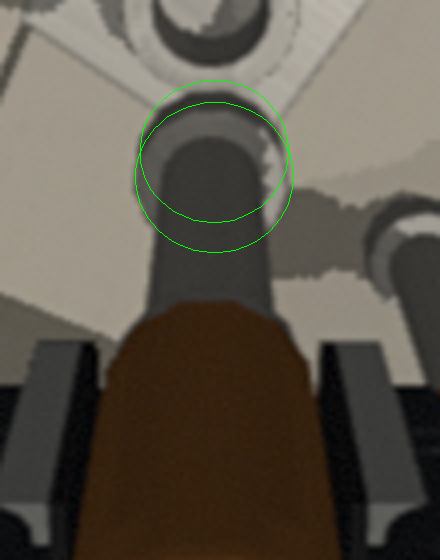

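The foot sits about 2 mm toward tool -y and is centred in z. For the foot to be at (514,-71), the TCP must be at about (516,-70). I'll carry it over with the foot at about 190 mm, above the 150 mm pestle.

Emit:
jog_arm --pt "0 0 0 0 -0.5 1.6 0" --pt "0 0 0 0 -1 3.3 0" --pt "0 0 0 0 -1 3.3 0" --pt "0 0 0 0 -1 3.3 0" --pt "0 0 0 0 -1 3.3 0" --pt "0 0 0 0 -1 3.3 0" --pt "0 0 0 0 -1 3.3 0" --pt "0 0 0 0 -1 3.3 0" --pt "0 0 0 0 -1 3.3 0" --pt "0 0 0 0 -1 3.3 0" --pt "0 0 0 0 -1 3.3 0" --pt "0 0 0 0 -1 3.3 0" --pt "0 0 0 0 -0.4 1.6 0" --pt "0 0 0 0 0 0 0" --pt "0 0 0 0 0 0 0"

```text
clock: 7.75
eef_pos: [515.4, -69.9, 295.7]
tcp_rot: [-2.301, 1.569, 2.837]
contact_force: [0.4, 0.3, -1.2]
opening: 0.293
```

```bash
python3 w.py w6
python3 - <<'E'
from rig import r
from h import *
import cv2
c=r.get_calibration("wrist");z=np.load("pics/w6.npz");p=z["p"];T=z["T"];M=np.array(c["mount"])
x0,y0=250,120
im=cv2.resize(p[y0:260,x0:400,::-1],None,fx=4,fy=4,interpolation=cv2.INTER_CUBIC)
a=np.linspace(0,6.28,60)
for f in (lambda t:proj(c,M,[103.5,-2+14*np.cos(t),14*np.sin(t)]),lambda t:proj(c,T,[514+36*np.cos(t),-71+36*np.sin(t),114])):
  pp=np.array([f(t) for t in a])
  cv2.polylines(im,[((pp-[x0,y0]+.5)*4).astype(int)],True,(0,255,0),1)
cv2.imwrite("pics/w6d.png",im)
E
```

```text
7.75 [515.4 -69.9 295.7] [-2.3006  1.5694  2.8372] [-0.138  0.13   1.779  0.     1.235  1.007] [ 0.4  0.3 -1.2]
```

View pics/w6d.png

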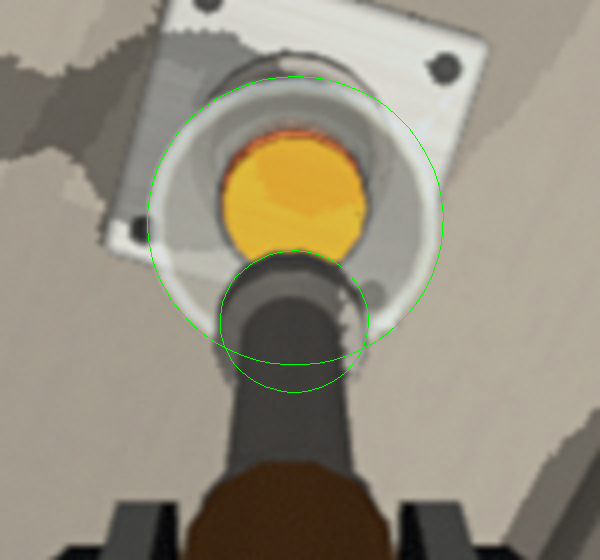

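The overlay lines up with the rim and foot to within about 1 mm. I'll lower the foot to 14 mm below the mouth, still above the coins.

Emit:
jog_arm --pt "0 0 0 1.5 0 0 0" --pt "0 0 0 2.5 0 0 0" --pt "0 0 0 2.3 0 0 0" --pt "0 0 0 1 0 0 0" --pt "0 0 0 0.7 0 0 0" --pt "0 0 0 0.7 0 0 0" --pt "0 0 0 0.5 0 0 0" --pt "0 0 0 0 0 0 0" --pt "0 0 0 0 0 0 0" --pt "0 0 0 0 0 0 0"

```text
clock: 8.8
eef_pos: [516.5, -69.7, 204.8]
tcp_rot: [1.016, 1.57, -0.128]
contact_force: [-0.1, 0.1, -1.9]
opening: 0.29
```

```bash
python3 w.py w7
python3 - <<'E'
import cv2,numpy as np
p=np.load("pics/w7.npz")["p"]
cv2.imwrite("pics/w7d.png",cv2.resize(p[110:250,250:390,::-1],None,fx=4,fy=4,interpolation=cv2.INTER_CUBIC))
E
```

```text
8.8 [516.5 -69.7 204.8] [ 1.0165  1.5699 -0.1277] [-0.137  0.221  1.881  0.     1.039  1.007] [-0.1  0.1 -1.9]
```

View pics/w7d.png

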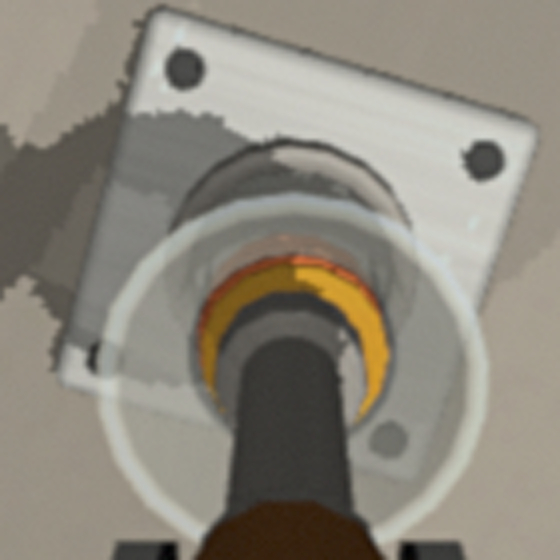

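The foot is inside the funnel and well centred over the coins. I'll push down in small steps.

Emit:
jog_arm --pt "0 0 0 0.4 0 0 0" --pt "0 0 0 0.4 0 0 0" --pt "0 0 0 0.4 0 0 0" --pt "0 0 0 0.4 0 0 0" --pt "0 0 0 0.4 0 0 0" --pt "0 0 0 0.4 0 0 0" --pt "0 0 0 0.4 0 0 0" --pt "0 0 0 0.4 0 0 0" --pt "0 0 0 0 0 0 0" --pt "0 0 0 0 0 0 0"

```text
clock: 9.85
eef_pos: [515.5, -69.5, 171.7]
tcp_rot: [-2.136, 1.569, 3.003]
contact_force: [0.0, -0.8, -0.7]
opening: 0.291
```

```bash
python3 w.py w8
python3 - <<'E'
import cv2,numpy as np
p=np.load("pics/w8.npz")["p"]
cv2.imwrite("pics/w8d.png",cv2.resize(p[110:350,250:390,::-1],None,fx=2.5,fy=2.5,interpolation=cv2.INTER_CUBIC))
E
```

```text
9.85 [515.5 -69.5 171.7] [-2.1364  1.5694  3.0027] [-0.137  0.261  1.913  0.     0.969  1.007] [ 0.  -0.8 -0.7]
```

View pics/w8d.png

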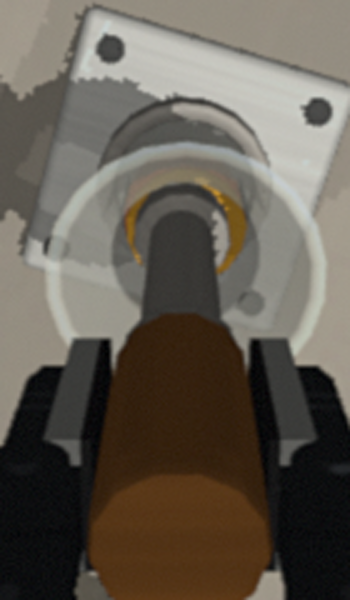

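The coins are moving down ahead of the foot. I'll carry on, with the last bit slow.

Emit:
jog_arm --pt "0 0 0 0.4 0 0 0" --pt "0 0 0 0.4 0 0 0" --pt "0 0 0 0.4 0 0 0" --pt "0 0 0 0.4 0 0 0" --pt "0 0 0 0.3 0 0 0" --pt "0 0 0 0.2 0 0 0" --pt "0 0 0 0.1 0 0 0"

```text
clock: 10.6
eef_pos: [516.0, -69.6, 150.0]
tcp_rot: [-2.103, 1.571, 3.037]
contact_force: [-1.8, 0.9, 2.8]
opening: 0.293
```

Emit:
jog_arm --pt "0 0 0 0.1 0 0 0" --pt "0 0 0 0.1 0 0 0"

```text
clock: 10.8
eef_pos: [516.1, -69.6, 148.3]
tcp_rot: [1.556, 1.571, 0.412]
contact_force: [-0.7, 0.6, 3.1]
opening: 0.296
```

Emit:
jog_arm --pt "0 0 0 0.1 0 0 0" --pt "0 0 0 0 0 0 0"

```text
clock: 11.0
eef_pos: [516.1, -69.6, 147.4]
tcp_rot: [1.384, 1.571, 0.24]
contact_force: [-0.9, 0.6, 4.2]
opening: 0.291
```

Emit:
jog_arm --pt "0 0 0 0.1 0 0 0" --pt "0 0 0 0 0 0 0"

```text
clock: 11.2
eef_pos: [516.6, -69.6, 147.3]
tcp_rot: [1.146, 1.57, 0.002]
contact_force: [-2.5, 0.8, 13.8]
opening: 0.295
```

Emit:
jog_arm --pt "0 0 0 0.1 0 0 0" --pt "0 0 0 0 0 0 0"

```text
clock: 11.4
eef_pos: [517.1, -69.6, 147.2]
tcp_rot: [1.14, 1.569, -0.004]
contact_force: [-5.9, 0.8, 23.2]
opening: 0.292
```

The hard stop came exactly where predicted, at TCP z 147.3 (foot 70 mm below the mouth), with the force rising to 23 N. I'll relieve the force, then release and view.

Emit:
jog_arm --pt "0 0 0 -0.1 0 0 0" --pt "0 0 0 -0.1 0 0 0" --pt "0 0 0 0 0 0 0" --pt "0 0 0 0 0 0 0.35" --pt "0 0 0 0 0 0 0.4" --pt "0 0 0 0 0 0 0.5" --pt "0 0 0 0 0 0 0.6" --pt "0 0 0 0 0 0 0.8" --pt "0 0 0 0 0 0 1" --pt "0 0 0 0 0 0 1" --pt "0 0 0 0 0 0 1"

```text
clock: 12.5
eef_pos: [516.1, -69.6, 147.3]
tcp_rot: [0.61, 1.571, -0.534]
contact_force: [0.7, -0.1, -0.5]
opening: 1.003
```

```bash
python3 w.py w9
```

```text
12.5 [516.1 -69.6 147.3] [ 0.6104  1.5708 -0.5336] [-0.137  0.294  1.932 -0.     0.915  1.007] [ 0.7 -0.1 -0.5]
```

View pics/w9.png

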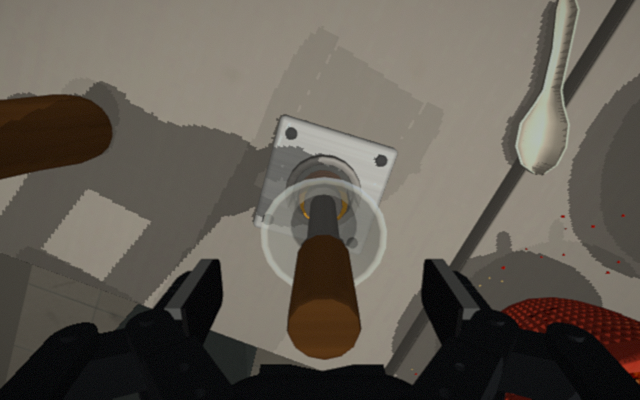

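The rod stands on its own with the grip top at (324,328), clear of both open pads. I'll retreat straight up past its top.

Emit:
jog_arm --pt "0 0 0 -0.5 0 0 1" --pt "0 0 0 -1.5 0 0 1" --pt "0 0 0 -2.5 0 0 1" --pt "0 0 0 -3 0 0 1" --pt "0 0 0 -3 0 0 1" --pt "0 0 0 -3 0 0 1" --pt "0 0 0 -1.5 0 0 1" --pt "0 0 0 0 0 0 1" --pt "0 0 0 0 0 0 1"

```text
clock: 13.45
eef_pos: [515.9, -69.6, 297.0]
tcp_rot: [1.036, 1.571, -0.108]
contact_force: [0.3, -1.0, -0.5]
opening: 1.0
```

```bash
python3 w.py w10
python3 - <<'E'
from rig import r
from h import *
import cv2
for n in ("scene","top"):
    p,d=r.grab_frame(n); cv2.imwrite(f"pics/{n}10.png",p[:,:,::-1]);np.savez(f"pics/{n}10.npz",p=p,D=d)
p=cv2.imread("pics/scene10.png")[120:260,200:440];cv2.imwrite("pics/scene10c.png",cv2.resize(p,None,fx=3.2,fy=3.2,interpolation=cv2.INTER_CUBIC))
c=r.get_calibration("wrist");z=np.load("pics/w10.npz");T=z["T"];h=cv2.cvtColor(z["p"],cv2.COLOR_RGB2HSV)
c2=r.get_calibration("scene");print(proj(c2,cam(c2),[514,-71,194]),proj(c2,cam(c2),[514,-71,139]),proj(c,T,[514,-71,194]))
E
```

```text
13.45 [515.9 -69.6 297. ] [ 1.036   1.5707 -0.108 ] [-0.137  0.129  1.777  0.     1.236  1.007] [ 0.3 -1.  -0.5]
[236.6119063  152.48093722] [240.15570201 167.01741119] [323.75917735 200.77212617]
```

View pics/w10.png

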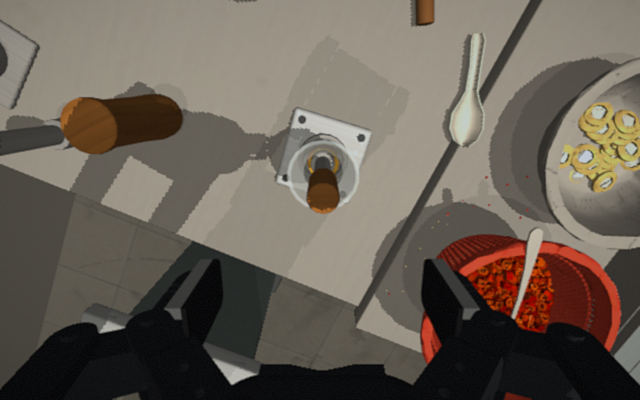

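View pics/scene10c.png

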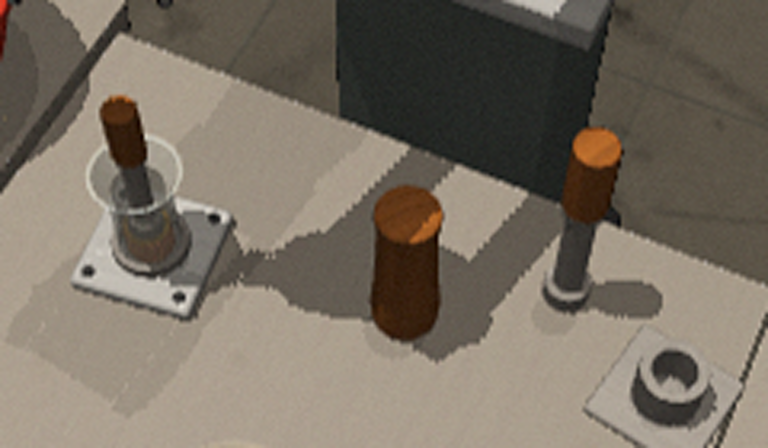

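The rod stands upright in the tube. Its top is at (237.5,152.5) in the scene view, against a predicted (236.6,152.5) for a seated vertical rod. The pestle and decoy look untouched and the gripper is clear, so I'll hand in.

```bash
python3 -c "
from rig import r
print(r.sense()['contact_force'].round(1)); print(r.sign_off())"
```

```text
[-0.4 -0.5 -0. ]
the job is handed in; nothing more can be done
None
```

The slim rod is standing in the coin tube on top of the coins, which I pushed down to a hard stop. I handed the job in at about 13.6 s; the hand-in gives no verdict.

- **What I did:** I took the slim rod from its socket and carried it above the pestle. I lowered it into the tube at about (514, -71) mm, pushed, let go, and lifted the arm straight up.
- **Coins:** They stopped dead where predicted, with the rod's foot about 70 mm below the mouth. The force rose from about 4 N to 23 N there.
- **Rod:** After release the camera views show it upright, with its top within about 3 px of where a seated, vertical rod should be.
- **Pestle and gripper:** By eye, the pestle and the taller look-alike rod look unmoved. The open gripper is about 100 mm above the rod and reads no contact force.
- **Disagreements:** The top and scene cameras differed by 4–6 mm on the rod and tube positions. I settled this with the wrist camera. The rod sat about 2 mm off centre in the pads, and I allowed for that when lowering it. The rod's top looked about 5% narrower than expected, but its height and socket matched, so I took it as the right one.

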